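# Lock the swivel vice and hold its chip guard open

### The arm

A 6-joint arm with a two-finger parallel gripper is mounted at the origin on the work surface. World frame = base frame: x ahead of the robot, y to its left, z up, the work surface at z = 0. Lengths are in m, angles in degrees, forces in N, time in s.
With the tool pointing down it reaches from about 0.275 to 0.725 m from the base axis. Payload 5.6 kg.
Tool frame: the origin (TCP) lies on the centre line of the jaws, within the pads' length; the fingertips stand 22 mm ahead of it and the grasp point (between the pads) lies 3 mm ahead of it; z points along the fingers, y is the direction in which the jaws open and shut (so a half turn about z gives the same grasp; the last joint's range is limited). The gripper opens to 85 mm and grips with 20 to 120 N. Pads are 22 mm wide; open, the fingers measure 114 mm over their backs; the gripper's body (76 mm by 85 mm) begins 54 mm behind the grasp point. The pads swing forward as they close: fully open they stand 13 mm farther back than shut.
Start: joints at [79.561, 14.616, 6.199, 0, -81.583, -16.306], TCP at [0.247, 0.491, 0.253] pointing down, gripper open.
Joint ranges: [-168.99, 168.99], [-69.2, 112.95], [-62.41, 85.93], [-164.36, 98.24], [-168.68, -3.75], [-174.98, 174.98]. Speed limits (degrees/s): [147.25, 147.25, 180, 180, 180, 180].

### API

Orientations are given as a 3x3 rotation matrix whose columns are the frame's x, y, z axes.
In Python, from rig import robot gives the robot as it stands.
- The arm moves only by the tool servo_tool, never from a script. Its argument "series" is a list that holds one entry, the list of rows, each a list of 5 numbers: the shift along the tool's x, y, z in cm, then the turn about the tool's z in degrees, then the opening, from 0 (shut) to 1 (fully open). A call has 1 to 10 rows; each row shifts and turns the pose as measured when the row begins, along the tool's axes as they then stand; what a row does not reach is not made up. A row lasts 1/10 s, in which the tool goes at most 50 mm and 8.59 degrees, less where a joint would pass 70% of its speed; a pose out of reach is approached as far as the arm can. A call is refused whole if a number of a shift passes 5 or a number of a turn 8.59, either way. A call with a gripper value outside its range is refused whole. The fingers move at their own pace and stop on an object; "newtons" is the grip in N (left out, the last holds). Time passes only in rows, so rows that do not move let the fingers close. It gives the time, the measured TCP pose, the force and the opening at its end, in the units of the state.
- robot.read_state(): the state, without advancing time (a new reading comes with each control period).
- robot.grab_frame(name): name is "scene" or "side" or "wrist"; returns the picture (480x640x3 uint8, red, green, blue); there is no depth.
- robot.get_calibration(name): a dict with "K" (3x3 intrinsics, pixels), "distortion" ([k1, k2, p1, p2, k3] as OpenCV has them; the pictures are not rectified), "R" (3x3) and "t" (3): a world point X has camera coordinates R X + t. Camera axes: x right, y down, z forward; pixel columns grow to the right and rows downward; lengths in m; the calibration is good to about 2 mm. A picture is of the moment at which its call begins: read the wrist's pose just before it. get_calibration takes no time and is no camera call; for the wrist camera it gives the pose at the moment of the call.
- robot.close_job(): hands the job in, once; it reports no verdict.
Trained networks look in the newest picture that a camera, given by its name, has taken for a name from the list of things; names that differ only in an ending like _2 or _b are one class to them, and where a whole thing is asked for, a point or a joint stands for the part that bears it (a point fixed in the world has none). Each returns a list of dicts, best first, with "p" (0 to 1); they miss things now and then, are a little off and sometimes report something else, mostly with a low value. They report only what shows in the picture. A call takes as long as a camera call.
- robot.search_frame(target, camera): "rect" ([left, top, right, bottom] in pixels, round what is visible of it).
The state is a dict: "time": time; "joint_positions": joint angles; "joint_vel": joint speeds; "tau": joint torques, N m; "eef_pos": TCP position; "eef_rot": TCP orientation; "force": force on the tool from outside, world axes, zero at the start; "moment": the same for the moment, N m; "finger_gap": finger opening in m.
Only numpy, scipy, OpenCV 4.12 (cv2) and the standard library are available. Lean on these libraries where they do the work, as an engineer would, in place of code of your own. Each camera call takes 0.05 s, during which the arm holds its last target. There are 200 camera calls.

### The job

I want to measure the part in the vice. First, with the guard still down, swing the hinged steel lock arm beside the vice over until it lies home in its forked catch; then lift the clear chip guard and hold it open at 50 degrees from its closed position, give or take 5, because it falls shut by itself. Finish while still holding the guard there with the gripper's fingers, the lock arm still home, and leave the loose things around the station where they are.

Things in the scene. Friction and masses are not known exactly. Their poses are not given: they have to be found in the camera images.
- station: Fixed vice station: grey base plate 300 (x) x 380 (y) x 18 mm, dark machine vice in its middle, hand wheel on the +y side (out to y = 229 mm, 106 mm high), guard over the vice, lock arm along the -y side. Origin: centre of the plate's underside, on the table; x points away from the robot (turned up to 0.2 rad), y left, z up. Offsets below are in this frame.
- guard (a joint): Hinge of the clear chip guard, rad: 0 = closed (top level, resting), grows as the front edge lifts, 0.873 = 50 degrees, stop at 1.3. No catch and hardly any friction: the guard (0.4 to 0.65 kg) falls shut from any angle unless held; about 1 to 4 N at the handle carries it. The hinge axis runs along the station's y.
- guard_hinge (a point): Middle of the guard's hinge axis, at (90, 0, 150) mm from the station's origin. Closed, the guard is a hood 205 mm wide (y), its top running 195 mm from the hinge towards the robot at 150 mm height (upper face 155), with front and side panels hanging 75 mm down; clear panels in an aluminium frame.
- guard_handle (a point): Centre of the guard's black pull handle: round bar 12 mm thick, 120 mm long along the station's y, 52 mm out from the front panel (about 40 mm free behind it). Moves with the guard: when closed 242 mm from the hinge towards the robot and 10 mm below it (140 mm above the table); at 50 degrees about 329 mm above the table. Axes: the guard's, equal to the station's when closed.
- lock (a joint): Hinge of the lock arm, rad: 0 = lying level, home in the fork (a stop); grows as it lifts and swings over towards the robot, pi/2 = upright, stop at 2.5. It starts open, at 1.9 to 2.35, leaning past upright towards the robot. A stiff hinge: it stays where it is left; about 1 to 2 N at its end moves it.
- lock_pivot (a point): Pivot of the lock arm, at (-80, -170, 85) mm from the station's origin, axis along the station's y, in a dark bracket whose two cheeks rise to 97 mm above the table. The arm is a flat steel bar 14 mm wide (y) and 8 mm thick that swings in the station's x-z plane; its side is 60 mm away from the guard's side.
- lock_end (a point): Centre of the black ball, 18 mm across, at the free end of the lock arm, 115 mm from the pivot. It points from the pivot in the direction (cos q, 0, sin q) of the station's frame, q being the lock's joint value.
- lock_catch (a point): Centre of the forked catch, at (0, -170, 89) mm from the station's origin: where the upper face of the lock arm lies when home, 80 mm from the pivot. The fork's two prongs stand either side of the arm, end 4 mm below its upper face; the ball reaches 35 mm past the fork.
- chuck_key: Loose drill chuck key lying on the table right of the station, T-shaped, 75 x 90 mm, 18 mm high. Leave alone. Origin under its middle.
- oil_bottle: Loose upright white bottle, 54 mm across, 150 mm high, on the table left of the station. Leave alone. Origin under its centre.
- brush: Loose brush lying on the table right of the station, beyond the chuck key. Leave alone.

How it is judged (in metres and radians):
On the way, in this order (a step that is already met when the one before it is completed fails the run):
1. the lock arm lies home in its fork, the guard still down (value of joint lock below 0.08 rad and value of joint guard below 0.15 rad), for 0.2 s.
2. the guard is open at 50 degrees (value of joint guard between 0.75 and 0.995 rad), for 0.2 s.
At the end, for the whole second after the job is handed in: The lock arm lies home (under 0.08 rad), the guard stands still (under 0.1 rad/s) at 0.75 to 0.995 rad (50 degrees within 7), carried by the gripper's fingers alone (over 0.5 N), with none of the loose things touching it (all of step 2 and value of joint lock below 0.08 rad and velocity of joint guard between -0.1 and 0.1 rad/s and contact force between the fingers and guard above 0.5 N and contact force between guard and chuck_key below 0.1 N and contact force between guard and oil_bottle below 0.1 N and contact force between guard and brush below 0.1 N); the arm keeps its last pose, push and grip.
It fails at once if a loose thing near the station is moved by more than 30 mm (distance of any of chuck_key, oil_bottle, brush from where it was at the start of the episode above 0.03 m).
It also fails if it takes over 58 s, if anything falls off the work surface, if the arm or the gripper's body presses on something with over 40 N, if the wrist force passes 120 N, or if a joint passes its speed limit or range.

## Working session

There is one attempt and no reset: what is moved stays moved. The work goes in short steps, Python scripts to look and compute and a tool call to move; the robot and the scene stay as the last step left them, time stands still between calls to the robot, and variables do not carry over. Pictures are saved under pics/ and viewed, about 8 in all and at most 12, crops included, and the job is handed in when it is done.

Besides the shell and the picture viewer there is one more tool, called as name(argument=value, ...), one argument or row to a line, values as JSON. servo_tool: Moves the arm, as the interface text tells. Its arguments: {"type":"object","properties":{"series":{"type":"array","items":{"type":"array","items":{"type":"array","items":{"type":"number"}}}},"newtons":{"type":"number"}},"required":["series"]}

```bash
mkdir -p pics; cat > h.py <<'E'
import numpy as np, cv2, json
from rig import robot
def snap(n,f):
    im=robot.grab_frame(n); cv2.imwrite('pics/'+f,im[:,:,::-1]); return im
def proj(n,X):
    c=robot.get_calibration(n)
    R=np.array(c['R'],float);t=np.array(c['t'],float)
    return cv2.projectPoints(np.atleast_2d(X).astype(float),cv2.Rodrigues(R)[0],t,np.array(c['K'],float),np.array(c['distortion'],float))[0][:,0]
E
python3 - <<'E'
from h import *
s=robot.read_state();print({k:np.round(v,3).tolist() for k,v in s.items()})
for n in('scene','side'):
    snap(n,n+'0.png'); c=robot.get_calibration(n); print(n,np.round(-np.array(c['R']).T@np.array(c['t']),3),np.round(c['R'],3).tolist())
    for t in('station','guard','guard_handle','lock','lock_end','lock_pivot','chuck_key','oil_bottle','brush'):
        try: print(t,[(np.round(d['rect']).tolist(),round(d['p'],2)) for d in robot.search_frame(t,n)[:2]])
        except Exception as e: print(t,e)
E
```

```text
{'time': 0.0, 'joint_positions': [79.559, 14.655, 6.131, -0.027, -81.587, -16.305], 'joint_vel': [0.015, 0.003, 0.082, 0.037, -0.049, 0.105], 'tau': [0.0, -38.663, 23.794, 5.365, -0.006, 0.0], 'eef_pos': [0.247, 0.491, 0.252], 'eef_rot': [[0.893, -0.45, -0.001], [-0.45, -0.893, -0.002], [0.0, 0.002, -1.0]], 'force': [0.022, 0.016, 0.951], 'moment': [-0.021, -0.018, -0.032], 'finger_gap': 0.086}
scene [ 0.992 -0.709  1.202] [[0.874, 0.485, -0.006], [0.381, -0.694, -0.61], [-0.3, 0.532, -0.792]]
station [([237.0, 191.0, 409.0, 359.0], 0.79)]
guard [([260.0, 198.0, 380.0, 298.0], 0.65)]
guard_handle [([261.0, 197.0, 378.0, 299.0], 0.88)]
lock [([235.0, 256.0, 269.0, 298.0], 0.85)]
lock_end [([235.0, 257.0, 264.0, 294.0], 0.81)]
lock_pivot [([236.0, 194.0, 409.0, 359.0], 0.84)]
chuck_key [([173.0, 334.0, 208.0, 357.0], 0.85)]
oil_bottle [([367.0, 114.0, 384.0, 157.0], 0.9)]
brush [([175.0, 333.0, 210.0, 361.0], 0.61), ([211.0, 376.0, 286.0, 433.0], 0.6)]
side [ 0.432 -0.766  0.805] [[0.981, -0.192, 0.001], [-0.126, -0.646, -0.753], [0.146, 0.738, -0.658]]
station [([254.0, 201.0, 430.0, 379.0], 0.65)]
guard [([254.0, 207.0, 389.0, 314.0], 0.78)]
guard_handle [([253.0, 206.0, 397.0, 316.0], 0.88)]
lock [([274.0, 298.0, 311.0, 338.0], 0.88)]
lock_end [([276.0, 298.0, 311.0, 336.0], 0.69)]
lock_pivot [([251.0, 200.0, 431.0, 379.0], 0.66), ([253.0, 208.0, 392.0, 316.0], 0.5)]
chuck_key [([232.0, 439.0, 283.0, 480.0], 0.68), ([276.0, 295.0, 312.0, 340.0], 0.5)]
oil_bottle [([254.0, 137.0, 271.0, 190.0], 0.73)]
brush [([330.0, 450.0, 453.0, 480.0], 0.91), ([273.0, 300.0, 309.0, 338.0], 0.48)]
```

```bash
python3 - <<'E'
import cv2
a=cv2.imread('pics/scene0.png')[170:390,160:440]; b=cv2.imread('pics/side0.png')[190:400,230:450]
cv2.imwrite('pics/sc.png',cv2.resize(a,None,fx=2.8,fy=2.7,interpolation=cv2.INTER_CUBIC))
cv2.imwrite('pics/si.png',cv2.resize(b,None,fx=2.8,fy=2.8,interpolation=cv2.INTER_CUBIC))
E
```

```text
(no output)
```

View pics/sc.png

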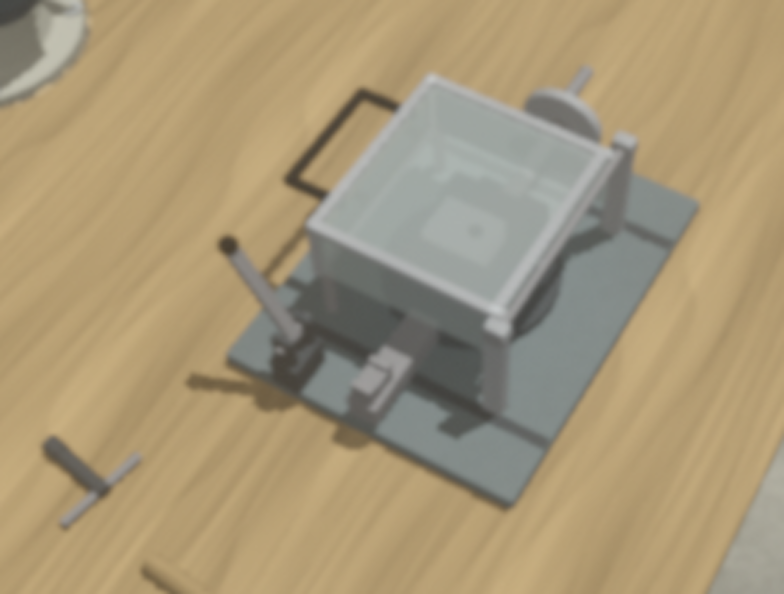

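View pics/si.png

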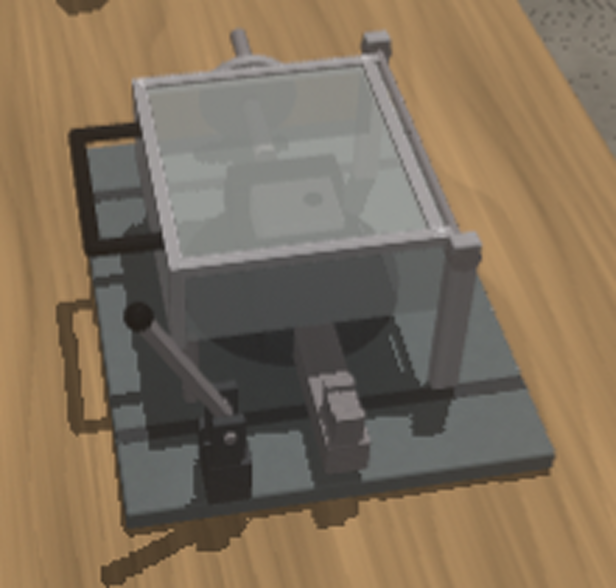

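The scene crop shows the station with handle corners at (290,180) and (363,92), and the ball at (228,244). The side crop shows the handle at (90,248) and (75,135), and the ball at (139,317). The guard is down, the lock arm leans towards the robot, and the key and brush lie well clear to the right.

```bash
cat >> h.py <<'E'
def Tst(p,X):
    c,s=np.cos(p[2]),np.sin(p[2]); X=np.atleast_2d(X)
    return np.c_[p[0]+c*X[:,0]-s*X[:,1],p[1]+s*X[:,0]+c*X[:,1],X[:,2]]
def ball(q): return np.array([-.08+.115*np.cos(q),-.17,.085+.115*np.sin(q)])
E
python3 - <<'E'
from h import *
from scipy.optimize import least_squares
P={'plfr':(-.15,-.19,.018),'plbr':(.15,-.19,.018),'plbl':(.15,.19,.018),'gr':(-.105,-.1025,.155),'gl':(-.105,.1025,.155),'hr':(-.152,-.06,.14),'hl':(-.152,.06,.14)}
A={'plfr':(230,358),'plbr':(513,500),'plbl':(697,205),'gr':(312,225),'gl':(432,78),'hr':(290,180),'hl':(363,92),'ball':(228,244)}
B={'plfr':(125,518),'plbr':(552,460),'gr':(172,265),'gl':(137,85),'hr':(90,248),'hl':(75,135),'ball':(139,317)}
obs=[('scene',k,(160+u/2.8-.3,170+v/2.7-.3)) for k,(u,v) in A.items()]+[('side',k,(230+u/2.8-.3,190+v/2.8-.3)) for k,(u,v) in B.items()]
def f(p):
    r=[]
    for n,k,o in obs:
        X=ball(p[3]) if k=='ball' else P[k]
        r.append(proj(n,Tst(p,X))[0]-o)
    return np.array(r).ravel()
s=least_squares(f,[.5,0,0,2.1],loss='soft_l1'); p=s.x; print(np.round(p,4)); print(np.round(f(p).reshape(-1,2),1).tolist())
np.save('p.npy',p)
for n,X in (('handle',(-.152,0,.14)),('ball',ball(p[3])),('pivot',(-.08,-.17,.085)),('catch',(0,-.17,.089)),('bottle?',(0,.3,0))): print(n,np.round(Tst(p,X),4))
for n,a,b in(('scene',375,157),('side',262,190)):
    c=robot.get_calibration(n);R=np.array(c['R']);t=np.array(c['t']);u=cv2.undistortPoints(np.array([[[a,b]]],float),np.array(c['K']),np.array(c['distortion']))[0,0];d=R.T@np.r_[u,1];o=-R.T@t;print('bottle',o-d*o[2]/d[2])
E
```

```text
[ 0.6288 -0.0346 -0.0299  2.0467]
[[-2.6, -1.4], [-0.9, 2.2], [1.7, -0.6], [-2.6, 0.2], [-0.9, -1.4], [-0.3, 0.3], [-0.1, 1.0], [-0.2, 0.8], [0.3, -1.7], [2.0, -2.2], [-0.6, 1.0], [-1.0, -2.6], [1.4, -0.3], [1.3, -0.1], [-0.2, -0.7]]
handle [[ 0.4768 -0.0301  0.14  ]]
ball [[ 0.4911 -0.2006  0.1872]]
pivot [[ 0.5437 -0.2021  0.085 ]]
catch [[ 0.6237 -0.2045  0.089 ]]
bottle? [[0.6377 0.2653 0.    ]]
bottle [0.54691624 0.42748335 0.        ]
bottle [0.52451312 0.40469533 0.        ]
```

servo_tool(
  series=[
    [[0,0,-1.6,-8.3,1],[0,0,-1.6,-8.3,1],[0,0,-1.6,-8.3,1],[0,0,0,0,1]],
  ],
)

```text
time: 1.4
eef_pos: [0.2474, 0.4908, 0.3023]
eef_rot: [[1.0, -0.017, -0.0], [-0.017, -1.0, -0.002], [-0.0, 0.002, -1.0]]
force: [-0.0, 0.1, -0.6]
finger_gap: 0.0856
```

servo_tool(
  series=[
    [[1.6,4.6,0,0,1],[1.6,4.6,0,0,1],[1.6,4.6,0,0,1],[1.6,4.6,0,0,1],[1.6,4.6,0,0,1],[1.6,4.6,0,0,1],[1.6,4.6,0,0,1],[1.6,4.6,0,0,1],[1.6,4.6,0,0,1],[1.6,4.6,0,0,1]],
  ],
)

```text
time: 2.4
eef_pos: [0.3921, 0.0164, 0.2961]
eef_rot: [[0.999, -0.04, -0.004], [-0.04, -0.999, -0.006], [-0.004, 0.006, -1.0]]
force: [1.4, 1.5, -0.2]
finger_gap: 0.0855
```

```bash
cat > look.py <<'E'
from h import *
import sys
s=robot.read_state();p=np.load('p.npy')
print(s['time'],np.round(s['eef_pos'],4),'yaw',np.degrees(np.arctan2(s['eef_rot'][1][0],s['eef_rot'][0][0])),'j',np.round(s['joint_positions'],1))
im=snap('wrist',sys.argv[1])
pts={'ball':ball(p[3]),'pivot':(-.08,-.17,.085),'catch':(0,-.17,.089),'hr':(-.152,-.06,.14),'hl':(-.152,.06,.14),'gr':(-.105,-.1025,.155)}
uv={k:proj('wrist',Tst(p,v))[0] for k,v in pts.items()}
print({k:np.round(v,1).tolist() for k,v in uv.items()})
im=im[:,:,::-1].copy()
for v in uv.values():
    if abs(v).max()<2000: cv2.drawMarker(im,tuple(int(round(a)) for a in v),(0,0,255),cv2.MARKER_CROSS,14,1)
cv2.imwrite('pics/m_'+sys.argv[1],im)
for t in('lock_end','lock','guard_handle','chuck_key'): print(t,[(np.round(d['rect']).tolist(),round(d['p'],2)) for d in robot.search_frame(t,'wrist')[:1]])
E
python3 look.py w1.png
```

```text
2.4 [0.3921 0.0164 0.2961] yaw -2.2722428583484136 j [ 25.8  -4.1  -8.7   0.2 -85.8  62. ]
{'ball': [675.5, 71.9], 'pivot': [581.5, 9.5], 'catch': [594.8, -104.4], 'hr': [463.0, 102.8], 'hl': [284.6, 104.9], 'gr': [544.0, 24.5]}
lock_end [([589.0, 3.0, 640.0, 48.0], 0.63)]
lock [([587.0, 6.0, 639.0, 53.0], 0.73)]
guard_handle [([222.0, 0.0, 558.0, 115.0], 0.83)]
chuck_key []
```

servo_tool(
  series=[
    [[0.6,4.4,0,0,1],[0.6,4.4,0,0,1],[0.6,4.4,0,0,1],[0.6,4.4,0,0,1],[0.4,3.7,0,0,1],[0,0,0,0,1],[0,0,0,0,1]],
  ],
)

```text
time: 3.35
eef_pos: [0.4168, -0.1898, 0.2945]
eef_rot: [[1.0, -0.02, -0.006], [-0.02, -1.0, -0.003], [-0.006, 0.003, -1.0]]
force: [-0.5, 0.5, -0.2]
finger_gap: 0.0855
```

```bash
python3 look.py w2.png
```

```text
3.35 [ 0.4168 -0.1898  0.2945] yaw -1.172091083650659 j [ -4.6   3.7  -1.2   0.2 -85.5  93.4]
{'ball': [339.3, 123.2], 'pivot': [334.8, 47.1], 'catch': [336.9, -71.9], 'hr': [176.0, 148.7], 'hl': [13.2, 150.5], 'gr': [228.4, 74.2]}
lock_end [([326.0, 37.0, 358.0, 136.0], 0.72)]
lock [([324.0, 38.0, 360.0, 138.0], 0.55)]
guard_handle [([1.0, 1.0, 252.0, 160.0], 0.93)]
chuck_key [([468.0, 136.0, 549.0, 216.0], 0.63)]
```

View pics/m_w2.png

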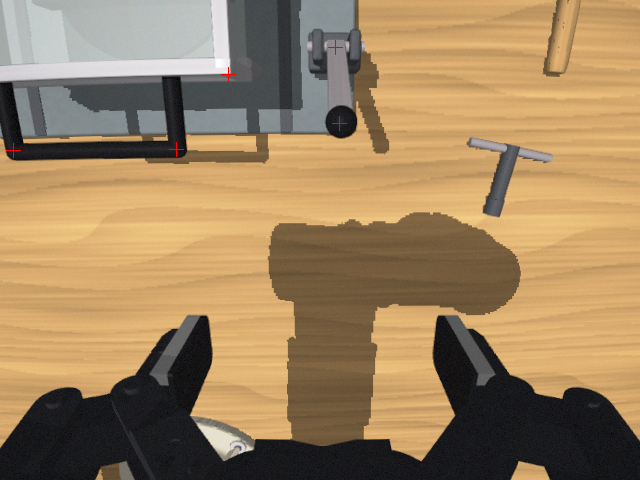

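The wrist view confirms the fit: the ball at (341,121), pivot, guard corner and handle are all within about 2 px of the projected marks.

servo_tool(
  series=[
    [[3.7,0.5,0,-0.3,0.7],[3.7,0.5,0,-0.3,0.7],[0,0,3.5,0,0.6],[0,0,3.5,0,0.6],[0,0,2.5,0,0.6],[0,0,0,0,0.6]],
  ],
)

```text
time: 4.2
eef_pos: [0.4956, -0.1958, 0.2001]
eef_rot: [[1.0, 0.001, 0.004], [0.001, -1.0, -0.004], [0.004, 0.004, -1.0]]
force: [-0.4, -0.5, 0.1]
finger_gap: 0.0512
```

servo_tool(
  series=[
    [[-0.4,0.5,0.6,1.7,0.6],[0,0,0.4,0,0.6],[0,0,0,0,0.1],[0,0,0,0,0.1],[0,0,0,0,0.1],[0,0,0,0,0.1]],
  ],
  newtons=30,
)

```text
time: 4.8
eef_pos: [0.4937, -0.2022, 0.195]
eef_rot: [[0.999, -0.029, 0.012], [-0.029, -1.0, -0.009], [0.012, 0.009, -1.0]]
force: [1.1, -0.1, -3.7]
finger_gap: 0.0157
```

servo_tool(
  series=[
    [[0,0,0,0,0.1],[0,0,0,0,0.1]],
  ],
)

```text
time: 5.0
eef_pos: [0.4938, -0.2021, 0.1949]
eef_rot: [[0.999, -0.03, 0.012], [-0.029, -1.0, -0.009], [0.012, 0.008, -1.0]]
force: [0.7, -1.2, -3.4]
finger_gap: 0.0155
```

```bash
python3 look.py w3.png; python3 -c "
import cv2;a=cv2.imread('pics/w3.png');cv2.imwrite('pics/w3c.png',cv2.resize(a[150:450,160:480],None,fx=1.8,fy=1.8))"
```

```text
5.0 [ 0.4938 -0.2021  0.1949] yaw -1.6861773334620171 j [ -5.2  13.6  -3.8   0.5 -71.8  93.3]
{'ball': [318.9, 347.1], 'pivot': [318.6, 169.8], 'catch': [318.2, 18.2], 'hr': [106.4, 326.4], 'hl': [-94.0, 320.9], 'gr': [164.3, 250.3]}
lock_end [([303.0, 159.0, 346.0, 365.0], 0.98)]
lock [([302.0, 158.0, 344.0, 368.0], 0.69)]
guard_handle [([1.0, 0.0, 214.0, 340.0], 0.59)]
chuck_key [([485.0, 242.0, 586.0, 332.0], 0.92)]
```

View pics/w3c.png

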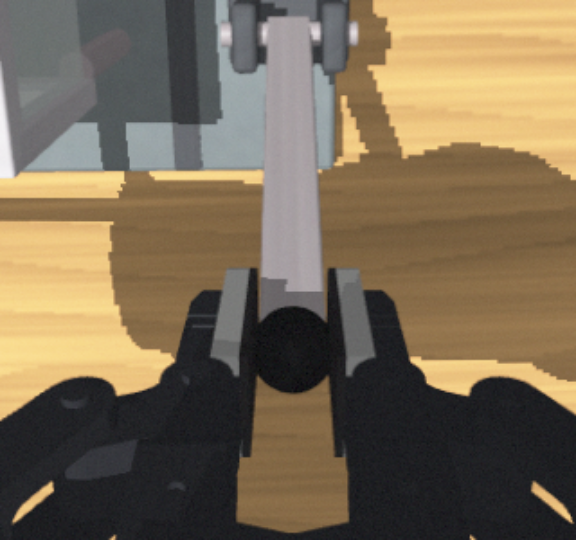

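The ball sits centred between the pads. I'll carry it along its arc.

servo_tool(
  series=[
    [[1.3,0,-0.6,0,0.1],[1.4,0,-0.4,0,0.1],[1.4,0,-0.2,0,0.1],[1.4,0,-0.1,0,0.1],[0,0,0,0,0.1]],
  ],
)

```text
time: 5.75
eef_pos: [0.5472, -0.2034, 0.2081]
eef_rot: [[1.0, -0.03, 0.005], [-0.03, -1.0, -0.008], [0.005, 0.008, -1.0]]
force: [0.1, -0.4, -0.5]
finger_gap: 0.0154
```

servo_tool(
  series=[
    [[1.5,0,0.1,0,0.1],[1.45,0,0.3,0,0.1],[1.4,0,0.5,0,0.1],[1.3,0,0.6,0,0.1],[1.2,0,0.8,0,0.1],[1.1,0,0.9,0,0.1],[0,0,0,0,0.1]],
  ],
)

```text
time: 6.45
eef_pos: [0.628, -0.2053, 0.1773]
eef_rot: [[1.0, -0.029, 0.007], [-0.029, -1.0, -0.007], [0.007, 0.007, -1.0]]
force: [1.7, -0.1, -0.6]
finger_gap: 0.0157
```

servo_tool(
  series=[
    [[0.8,0,1.2,0,0.1],[0.7,0,1.2,0,0.1],[0.6,0,1.2,0,0.1],[0.5,0,1.3,0,0.1],[0.3,0,1.3,0,0.1],[0.2,0,1.2,0,0.1],[0,0,0,0,0.1]],
  ],
)

```text
time: 7.15
eef_pos: [0.6747, -0.2065, 0.1046]
eef_rot: [[0.999, -0.026, 0.037], [-0.026, -1.0, -0.011], [0.037, 0.01, -0.999]]
force: [4.4, 0.0, -0.6]
finger_gap: 0.0088
```

```bash
python3 look.py w4.png; python3 -c "
import cv2;a=cv2.imread('pics/w4.png');cv2.imwrite('pics/w4c.png',cv2.resize(a[150:450,160:480],None,fx=1.8,fy=1.8))"
```

```text
7.15 [ 0.6747 -0.2065  0.1046] yaw -1.4884498174419039 j [ -4.1  34.7  15.4   0.5 -68.5  92.5]
{'ball': [322.3, 816.1], 'pivot': [320.7, 546.1], 'catch': [321.0, 432.6], 'hr': [105.5, 720.4], 'hl': [-71.8, 658.6], 'gr': [160.0, 729.2]}
lock_end [([305.0, 368.0, 342.0, 444.0], 0.78)]
lock [([303.0, 369.0, 342.0, 447.0], 0.96)]
guard_handle [([0.0, 305.0, 166.0, 480.0], 0.62)]
chuck_key []
```

View pics/w4c.png

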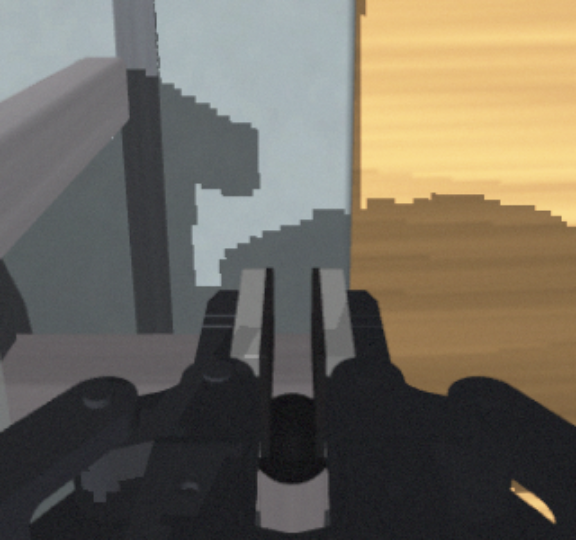

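The ball has slipped to the back edge of the pads, at about (293,440) in the crop. The arm is nearly down. I'll release, rise, and press it home with shut fingers.

servo_tool(
  series=[
    [[0,0,0,0,0.5],[0,0,0,0,0.5],[0,0,0,0,0.5],[0,0,-3,0,0.5],[-1.0,0,-3,0,0],[-0.7,0,0,0,0],[0,0,0,0,0],[0,0,0,0,0]],
  ],
)

```text
time: 8.2
eef_pos: [0.6483, -0.2063, 0.1641]
eef_rot: [[0.999, -0.028, 0.021], [-0.028, -1.0, -0.01], [0.021, 0.009, -1.0]]
force: [0.2, 0.8, -0.7]
finger_gap: -0.0001
```

servo_tool(
  series=[
    [[0.6,0,1.5,0,0],[0,0,1.5,0,0],[0,0,1,0,0],[0,0,0.6,0,0],[0,0,0.4,0,0],[0,0,0.3,0,0]],
  ],
)

```text
time: 8.8
eef_pos: [0.6564, -0.207, 0.115]
eef_rot: [[0.999, -0.025, 0.021], [-0.025, -1.0, -0.014], [0.022, 0.013, -1.0]]
force: [-8.1, 4.4, 17.1]
finger_gap: -0.0003
```

servo_tool(
  series=[
    [[0,0,0.3,0,0],[0,0,0.2,0,0],[0,0,-3,0,0],[0,0,-4,0,0],[0,0,-4,0,0],[0,0,-4,0,0]],
  ],
)

```text
time: 9.4
eef_pos: [0.6499, -0.2031, 0.2587]
eef_rot: [[1.0, -0.023, 0.003], [-0.023, -1.0, -0.012], [0.004, 0.012, -1.0]]
force: [1.1, 0.2, 0.3]
finger_gap: -0.0001
```

```bash
python3 - <<'E'
from h import *
p=np.load('p.npy');s=robot.read_state();print(s['time'],s['eef_pos'],s['force'])
for n,box in(('side',(300,380,250,390)),('scene',(240,340,220,350))):
    im=snap(n,n+'1.png')[:,:,::-1]
    for q in(0,.15,.3): print(n,q,proj(n,Tst(p,ball(q)))[0])
    print([(d['rect'],d['p']) for d in robot.search_frame('lock_end',n)[:1]])
    if n=='side': cv2.imwrite('pics/si1.png',cv2.resize(im[250:370,270:420],None,fx=5,fy=5,interpolation=cv2.INTER_CUBIC))
E
```

```text
9.4 [ 0.64991261 -0.20312986  0.25874338] [1.13770804 0.17452203 0.28469306]
side 0 [371.24867581 328.9132758 ]
side 0.15 [371.33297168 322.94093077]
side 0.3 [370.02868297 317.13302638]
[([308.0, 326.6, 374.8, 337.5], 0.95)]
scene 0 [304.30105002 315.38885898]
scene 0.15 [303.59069931 311.60898648]
scene 0.3 [301.92870389 307.32962531]
[([261.5, 292.5, 306.9, 318.4], 0.74)]
```

View pics/si1.png

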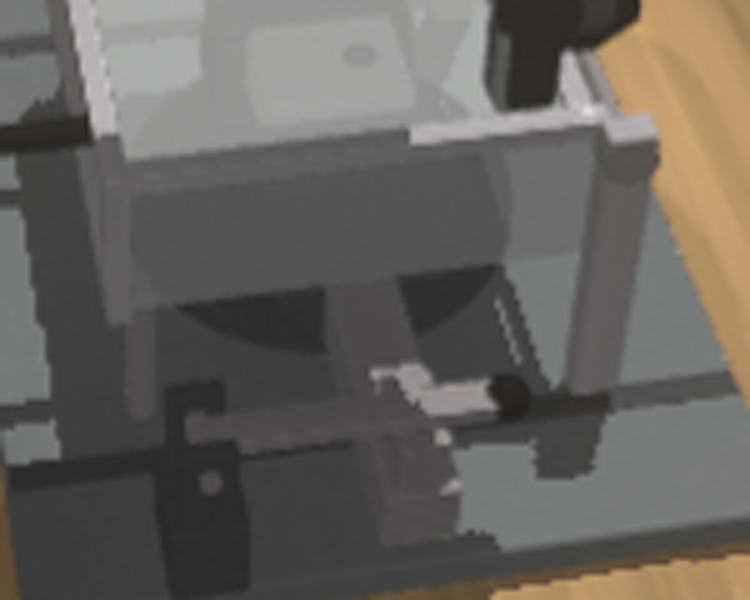

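The lock ball sits at (508,396) in the crop, or px (371.6,329.2). That matches q=0 at (371.2,328.9), so the arm is home in the fork with the guard down. Next is the handle.

servo_tool(
  series=[
    [[-3.5,-3.5,0,0,0.5],[-3.5,-3.5,0,0,0.5],[-3.5,-3.5,0,0,0.5],[-3.5,-3.5,0,0,0.5],[-3.5,-3.5,0,0,0.5],[0,0,0,8.3,0.5],[0,0,0,8.3,0.5],[0,0,0,8.3,0.5],[0,0,0,8.3,0.5],[0,0,0,8.3,0.5]],
  ],
)

```text
time: 10.6
eef_pos: [0.4678, -0.0205, 0.2299]
eef_rot: [[0.716, -0.697, -0.037], [-0.698, -0.716, -0.013], [-0.018, 0.035, -0.999]]
force: [0.3, 0.3, -0.2]
finger_gap: 0.0427
```

servo_tool(
  series=[
    [[0,0,0,8.3,0.5],[0,0,0,8.3,0.5],[0,0,0,8.3,0.5],[0,0,0,8.3,0.5],[0,0,0,8.3,0.5],[0,0,0,8,0.5],[0,0,0,0,0.5]],
  ],
)

```text
time: 11.3
eef_pos: [0.4613, -0.0209, 0.2159]
eef_rot: [[-0.098, -0.993, -0.064], [-0.995, 0.099, -0.017], [0.023, 0.062, -0.998]]
force: [-0.0, -0.1, -0.5]
finger_gap: 0.0427
```

```bash
python3 look.py w5.png
```

```text
11.3 [ 0.4613 -0.0209  0.2159] yaw -95.62607571261734 j [ 16.8   8.   -7.7  -0.2 -78.1 -22.5]
{'ball': [173.7, -185.4], 'pivot': [131.9, -50.6], 'catch': [-6.9, -34.2], 'hr': [272.7, 142.3], 'hl': [294.3, 354.7], 'gr': [150.5, 52.0]}
lock_end []
lock []
guard_handle []
chuck_key []
```

View pics/m_w5.png

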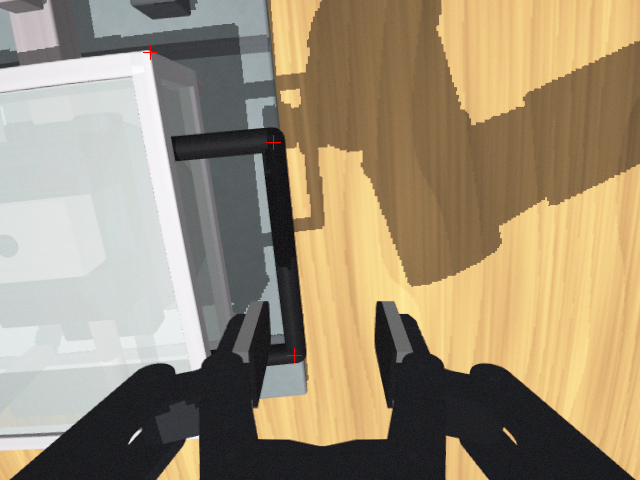

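The wrist view shows the handle with corners at (275,142) and (297,355), on the projected marks. The tool is about 4° off vertical, which is harmless.

servo_tool(
  series=[
    [[0.7,-2.0,0,-3.9,0.5],[0,0,0,0,0.5],[0,0,2.0,0,0.5],[0,0,1.5,0,0.5],[0,0,0,0,0.5]],
  ],
)

```text
time: 12.05
eef_pos: [0.4798, -0.0303, 0.181]
eef_rot: [[-0.019, -0.998, -0.059], [-1.0, 0.02, -0.015], [0.017, 0.058, -0.998]]
force: [0.1, -0.6, -0.0]
finger_gap: 0.0429
```

servo_tool(
  series=[
    [[0,0,2.0,0,0.5],[0,0,1.6,0,0.5],[0,0,0.2,0,0.5],[0,0,0,0,0],[0,0,0,0,0],[0,0,0,0,0],[0,0,0,0,0],[0,0,0,0,0]],
  ],
  newtons=50,
)

```text
time: 12.85
eef_pos: [0.4758, -0.0306, 0.1471]
eef_rot: [[-0.017, -0.998, -0.06], [-1.0, 0.018, -0.015], [0.016, 0.059, -0.998]]
force: [-0.4, -0.7, -4.0]
finger_gap: 0.0105
```

servo_tool(
  series=[
    [[0,0.05,-1.2,0,0],[0,0.05,-1.2,0,0],[0,-0.05,-1.2,0,0],[0,-0.1,-1.2,0,0],[0,-0.2,-1.2,0,0],[0,-0.2,-1.2,0,0],[0,0,0,0,0]],
  ],
)

```text
time: 13.55
eef_pos: [0.4844, -0.0308, 0.2224]
eef_rot: [[-0.018, -0.998, -0.062], [-1.0, 0.019, -0.017], [0.019, 0.062, -0.998]]
force: [-0.7, -1.8, -3.3]
finger_gap: 0.01
```

```bash
cat > ang.py <<'E'
from h import *
p=np.load('p.npy');s=robot.read_state();e=np.array(s['eef_pos']);R=np.array(s['eef_rot'])
g=e+R[:,2]*.007; h=Tst(p,(.09,0,.15))[0]; u=np.array([np.cos(p[2]),np.sin(p[2])])
x=(g-h)[:2]@u; z=g[2]-.15
th=np.arctan2(z,-x)+np.arctan2(.01,.242)
print('t',s['time'],'th',th,'r',np.hypot(x,z),'(want .2422)',np.round(g,4),'gap',s['finger_gap'],np.round(s['force'],1),np.round(R,3).tolist())
if th<.85:
    for q in np.arange(th,.875,(.873-th)/8)[1:]:
        X=Tst(p,(.09-.242*np.cos(q)-.01*np.sin(q),0,.15+.242*np.sin(q)-.01*np.cos(q)))[0]
        d=R.T@(X-g); print(round(q,2),np.round(100*d,2))
E
python3 ang.py
```

```text
t 13.55 th 0.31288480560307774 r 0.24379183851772357 (want .2422) [ 0.484  -0.0309  0.2154] gap 0.009952763838956317 [-0.7 -1.8 -3.3] [[-0.018, -0.998, -0.062], [-1.0, 0.019, -0.017], [0.019, 0.062, -0.998]]
0.38 [-0.03 -0.57 -1.61]
0.45 [ 0.01 -1.09 -3.22]
0.52 [ 0.05 -1.73 -4.8 ]
0.59 [ 0.08 -2.47 -6.32]
0.66 [ 0.12 -3.32 -7.78]
0.73 [ 0.16 -4.27 -9.19]
0.8 [  0.2   -5.32 -10.52]
0.87 [  0.23  -6.46 -11.78]
```

Tracking well. I'll continue along the arc.

servo_tool(
  series=[
    [[0,-0.25,-0.8,0,0],[0,-0.3,-0.8,0,0],[0,-0.25,-0.8,0,0],[0,-0.3,-0.8,0,0],[0,-0.3,-0.8,0,0],[0,-0.35,-0.8,0,0],[0.05,-0.35,-0.75,0,0],[0.05,-0.4,-0.75,0,0],[0,0,0,0,0]],
  ],
)

```text
time: 14.45
eef_pos: [0.5124, -0.0314, 0.2875]
eef_rot: [[-0.018, -0.997, -0.071], [-1.0, 0.02, -0.018], [0.019, 0.071, -0.997]]
force: [-3.6, -0.9, -1.5]
finger_gap: 0.0103
```

```bash
python3 ang.py
```

```text
t 14.45 th 0.6042685492559619 r 0.24463270432475637 (want .2422) [ 0.5119 -0.0316  0.2806] gap 0.010331927330344482 [-3.6 -0.9 -1.5] [[-0.018, -0.997, -0.071], [-1.0, 0.02, -0.018], [0.019, 0.071, -0.997]]
0.64 [-0.03 -0.61 -0.6 ]
0.67 [-0.01 -1.03 -1.29]
0.71 [ 0.01 -1.47 -1.97]
0.74 [ 0.03 -1.94 -2.64]
0.77 [ 0.05 -2.43 -3.29]
0.81 [ 0.06 -2.94 -3.93]
0.84 [ 0.08 -3.47 -4.54]
0.87 [ 0.1  -4.02 -5.14]
```

servo_tool(
  series=[
    [[0,-0.5,-0.65,0,0],[0,-0.45,-0.65,0,0],[0,-0.45,-0.65,0,0],[0,-0.45,-0.65,0,0],[0,-0.5,-0.65,0,0],[0.05,-0.5,-0.6,0,0],[0.05,-0.55,-0.6,0,0],[0,-0.5,-0.55,0,0],[0,0,0,0,0],[0,0,0,0,0]],
  ],
)

```text
time: 15.45
eef_pos: [0.5539, -0.0324, 0.3389]
eef_rot: [[-0.018, -0.997, -0.076], [-1.0, 0.019, -0.018], [0.019, 0.075, -0.997]]
force: [-4.5, 0.0, -1.8]
finger_gap: 0.0102
```

```bash
python3 ang.py; python3 - <<'E'
from h import *
p=np.load('p.npy')
im=snap('side','side2.png')[:,:,::-1].copy(); snap('scene','scene2.png')
def gp(x,y,z,q): return (.09+x*np.cos(q)+z*np.sin(q),y,.15-x*np.sin(q)+z*np.cos(q))
for q,c in((.75,(255,0,0)),(.873,(0,0,255)),(.995,(0,255,0))):
    for X in((-.195,-.1025,.005),(-.195,.1025,.005)):
        cv2.drawMarker(im,tuple(int(round(a)) for a in proj('side',Tst(p,gp(*X,q)))[0]),c,cv2.MARKER_CROSS,6,1)
print('ball q0',proj('side',Tst(p,ball(0)))[0])
for t in('lock_end','chuck_key','brush','oil_bottle'): print(t,[(np.round(d['rect']).tolist(),round(d['p'],2)) for n in('side','scene') for d in robot.search_frame(t,n)[:1]])
cv2.imwrite('pics/si2.png',cv2.resize(im[150:400,200:460],None,fx=2.4,fy=2.4,interpolation=cv2.INTER_CUBIC))
E
```

```text
t 15.45 th 0.8741813302788689 r 0.24587589264590828 (want .2422) [ 0.5534 -0.0325  0.3319] gap 0.010174618781205793 [-4.5  0.  -1.8] [[-0.018, -0.997, -0.076], [-1.0, 0.019, -0.018], [0.019, 0.075, -0.997]]
ball q0 [371.24867581 328.9132758 ]
lock_end [([310.0, 326.0, 376.0, 338.0], 0.6), ([260.0, 291.0, 309.0, 320.0], 0.59)]
chuck_key [([234.0, 438.0, 286.0, 478.0], 0.97), ([174.0, 332.0, 211.0, 363.0], 0.55)]
brush [([329.0, 450.0, 455.0, 480.0], 0.89)]
oil_bottle [([253.0, 137.0, 272.0, 192.0], 0.61), ([364.0, 115.0, 384.0, 158.0], 0.77)]
```

View pics/si2.png

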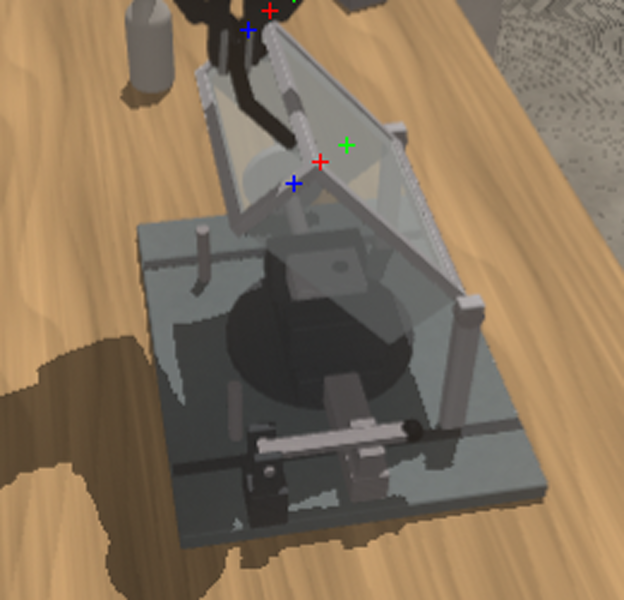

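The guard corner at (322,168) is on the 0.873 mark at (320,162). The lock ball at (412,430) is still at its home pixel, and the loose things haven't moved. I'll do one short stillness check, then hand in.

servo_tool(
  series=[
    [[0,0,0,0,0],[0,0,0,0,0],[0,0,0,0,0],[0,0,0,0,0],[0,0,0,0,0]],
  ],
)

```text
time: 16.45
eef_pos: [0.5538, -0.0324, 0.3388]
eef_rot: [[-0.018, -0.997, -0.076], [-1.0, 0.019, -0.018], [0.019, 0.076, -0.997]]
force: [-3.8, -1.2, -1.7]
finger_gap: 0.0101
```

```bash
python3 - <<'E'
from h import *
import subprocess
exec(open('ang.py').read())
if .83<th<.91 and s['finger_gap']>.006: robot.close_job(); print('handed in')
E
```

```text
t 16.45 th 0.8733734172632827 r 0.24589091110703257 (want .2422) [ 0.5532 -0.0325  0.3318] gap 0.010075634677434319 [-3.8 -1.2 -1.7] [[-0.018, -0.997, -0.076], [-1.0, 0.019, -0.018], [0.019, 0.076, -0.997]]
the job is handed in; nothing more can be done
handed in
```

The lock arm is home in its fork, and the guard is held open at about 50° by the gripper's fingers. I handed the job in at 16.5 s; no verdict is reported.

**Lock arm:** I carried it over by its ball. The ball slipped to the edge of the pads near the end, so I let go and pressed the arm down with shut fingers, at about 17 N. The side camera then showed the ball within 1 px of its home position, and it was still there after the guard was lifted.

**Guard:** I gripped the handle and lifted it along its arc.
- **Angle:** it worked out at 0.873 rad (50.0°) from the tool pose. The guard's corner in the side picture was about 6 px (enlarged picture) from the 50° mark.
- **Stillness:** the tool moved about 0.1 mm over the last second.
- **Grip:** the jaws read 10 mm on the 12 mm bar, set to 50 N. I had no direct reading of the force between fingers and guard.

**Loose things:** the key and bottle boxes in both camera views were within a few pixels of where they started. The brush was confirmed in the side view only.

**Disagreements:**
- The handle's distance from the hinge came out about 4 mm too long (246 mm against 242 mm), within my position error.
- The tool ended about 4° off vertical, with no visible effect.

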